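Snap the tablet tub's lid shut all round

TASK

The lid of the cleaning-tablet tub in the tray is on but all four sections of its rim still stand up: press around the rim with your fingertips, section by section, until every one has clicked fully down. Only press: do not lift or tip the tub or shove it from its place, leave everything else standing where it is, and finish clear of it all.

Things in the scene. Friction and masses are not known exactly. Their poses are not given: they have to be found in the camera images.
- tub: rectangular off-white tub of cleaning tablets, 110 mm (its x) by 160 mm (its y), about 0.9 kg, loose, standing upright on the tray floor (4 mm above the table). Origin at the centre of its underside, z up, x pointing roughly away from the robot, y to its left.
- lid_middle (a point): middle of the top of the tub's lid, 74 mm above the tub's underside, axes as the tub's. The snap lid is already on: a fixed centre panel and four fixed corners at that height, and between the corners four separate rim sections, one per side, each moving straight down 7 mm when pressed.
- front_pad (a point): centre of the top face of the lid's front (robot-side, long) rim section, a flat strip 26 mm in x by 106 mm in y with three tiny ribs at its middle; it rides up and down with the section. In the tub's frame it lies at x = -46 mm, y = 0, at 84 mm above the tub's underside when raised and 77 mm when shut. Axes as the tub's.
- clip_front (a joint): front (robot-side, long) rim section of the lid. Joint value in m: 0 raised (sprung up), 0.007 clicked shut. About 7 N starts it down and the resistance fades to none half way (3.5 mm); beyond half way it snaps shut by itself and stays, short of that it springs back up.
- back_pad (a point): centre of the top face of the lid's back (far-side, long) rim section, a flat strip 26 mm in x by 106 mm in y with three tiny ribs at its middle; it rides up and down with the section. In the tub's frame it lies at x = +46 mm, y = 0, at 84 mm above the tub's underside when raised and 77 mm when shut. Axes as the tub's.
- clip_back (a joint): back (far-side, long) rim section of the lid. Joint value in m: 0 raised (sprung up), 0.007 clicked shut. About 7 N starts it down and the resistance fades to none half way (3.5 mm); beyond half way it snaps shut by itself and stays, short of that it springs back up.
- left_pad (a point): centre of the top face of the lid's left (short) rim section, a flat strip 58 mm in x by 26 mm in y with three tiny ribs at its middle; it rides up and down with the section. In the tub's frame it lies at x = 0, y = +71 mm, at 84 mm above the tub's underside when raised and 77 mm when shut. Axes as the tub's.
- clip_left (a joint): left (short) rim section of the lid. Joint value in m: 0 raised (sprung up), 0.007 clicked shut. About 7 N starts it down and the resistance fades to none half way (3.5 mm); beyond half way it snaps shut by itself and stays, short of that it springs back up.
- right_pad (a point): centre of the top face of the lid's right (short) rim section, a flat strip 58 mm in x by 26 mm in y with three tiny ribs at its middle; it rides up and down with the section. In the tub's frame it lies at x = 0, y = -71 mm, at 84 mm above the tub's underside when raised and 77 mm when shut. Axes as the tub's.
- clip_right (a joint): right (short) rim section of the lid. Joint value in m: 0 raised (sprung up), 0.007 clicked shut. About 7 N starts it down and the resistance fades to none half way (3.5 mm); beyond half way it snaps shut by itself and stays, short of that it springs back up.
- tray: fixed dark grey hard silicone tray, 250 mm (x) by 480 mm (y), floor 4 mm thick, lip 10 mm high; origin at centre of its underside; the tub stands in its left or right half, the soap dispenser in the other
- dispenser: white pump soap dispenser with a chrome press button and spout, 66 mm across, 136 mm high, standing in the tray; bystander, origin at centre of underside
- nozzle: chrome tap nozzle, 32 mm across, 48 mm high, standing in the tray; bystander, origin at centre of underside
- brush: wooden scrubbing brush, a block 150 by 45 mm and 34 mm high with its bristles down, lying on the table just right of the tray; bystander, origin at centre of underside
- jar: glass jar with steel cap, 72 mm across, 100 mm high, beyond the tray; bystander, origin at centre of underside
- tin: closed steel tin, 70 mm across, 70 mm high, left of the tray; bystander, origin at centre of underside
- refill: white refill bottle, 70 mm across, 190 mm high, right of the tray; bystander, origin at centre of underside
Things that resemble listed ones, but are neither listed nor needed, are in the scene too. What is shaped like the tub but blue or green is not meant.

How it is judged:
By the outcome, as a careful person would: the job done as asked, in the order asked, and still so for the second after the job is handed in, with the robot touching nothing.
It also fails if it takes over 45 s, if anything falls off the work surface, if the arm or the gripper's body presses on something with over 40 N, if the wrist force passes 120 N, or if a joint passes its speed limit or range.

ROBOT

A 6-joint arm with a two-finger parallel gripper is mounted at the origin on the work surface. World frame = base frame: x ahead of the robot, y to its left, z up, the work surface at z = 0. Lengths are in m, angles in rad, forces in N, time in s.
With the tool pointing down it reaches from about 0.4 to 0.925 m from the base axis. Payload 3.4 kg.
Tool frame: the origin (TCP) lies midway between the tips of the shut fingers; the grasp point (between the pads) lies behind it (ctrl.hold_point_z is the z of the grasp point in the tool frame, in m); z points along the fingers, y is the direction in which the jaws open and shut (so a half turn about z gives the same grasp; the last joint's range is limited). The gripper opens to 85 mm and grips with 20 to 120 N. Pads are 22 mm wide; open, the fingers measure 114 mm over their backs; the gripper's body (76 mm by 85 mm) begins 54 mm behind the grasp point. The pads swing forward as they close: fully open they stand 13 mm farther back than shut.
Start: joints at [1.052, 0.307, 1.506, -0, 1.328, -0.073], TCP at [0.247, 0.519, 0.231] pointing down, gripper open.
Joint ranges: [-3.12, 3.12], [-1.05, 2.28], [0.14, 2.33], [-1.42, 4.57], [0.1, 2.73], [-2.68, 2.68]. Speed limits (rad/s): [2.57, 2.57, 3.14, 3.14, 3.14, 3.14].

INTERFACE

Orientations are given as a unit quaternion [w, x, y, z].
In Python, from plant import ctrl gives the robot as it stands.
- The arm moves only by the tool drive_tool, never from a script. Its argument "moves" is a list of rows, each a list of 7 numbers: the shift along the tool's x, y, z in cm, then the turn, a rotation vector about the tool's x, y, z in degrees, then the finger opening in cm, from 0 to 8.54. In form: [[x, y, z, ax, ay, az, fingers], ...]. A call has 1 to 20 rows; each row shifts and turns the commanded pose from where the row before left it, along the tool's axes as they then stand; what a row does not reach is not made up. A row lasts 1/8 s, in which the tool goes at most 62.5 mm and 10.7 degrees, less where a joint would pass 70% of its speed; a pose out of reach is approached as far as the arm can. A call with a gripper value outside its range is refused whole. The fingers move at their own pace and stop on an object; "grip_force" is the grip in N (left out, the last holds). Time passes only in rows, so rows that do not move let the fingers close. It gives the time, the measured TCP pose, the force and the opening at its end, in the units of the state.
- ctrl.read_state(): the state, without advancing time (a new reading comes with each control period).
- ctrl.capture(name): name is "scene" or "top" or "wrist"; returns (picture, depth): 400x640x3 uint8, red, green, blue; 400x640 float32, m along the optical axis (not along the pixel's ray), 0 where there is no reading.
- ctrl.camera_params(name): a dict with "mtx" (3x3 intrinsics, pixels), "eye" and "orientation" of the camera in the world. Camera axes: x right, y down, z forward; pixel columns grow to the right and rows downward; lengths in m; the calibration is good to about 2 mm. A picture is of the moment at which its call begins: read the wrist's pose just before it. camera_params takes no time and is no camera call; for the wrist camera it gives the pose at the moment of the call.
- ctrl.finish_job(): hands the job in, once; it reports no verdict.
The state is a dict: "t": time; "qpos": joint angles; "dq": joint speeds; "joint_efforts": joint torques, N m; "tool_pos": TCP position; "ee_rot": TCP orientation; "force": force on the tool from outside, world axes, zero at the start; "torque": the same for the moment, N m; "grip_width": opening from 0.0 (shut) to 1.0 (fully open).
Only numpy, scipy, OpenCV 4.12 (cv2) and the standard library are available. Lean on these libraries where they do the work, as an engineer would, in place of code of your own. Each camera call takes 0.05 s, during which the arm holds its last target. There are 200 camera calls.

## Working session

There is one attempt and no reset: what is moved stays moved. The work goes in short steps, Python scripts to look and compute and a tool call to move; the robot and the scene stay as the last step left them, time stands still between calls to the robot, and variables do not carry over. Pictures are saved under pics/ and viewed, on a budget of 10 in all, crops included, one or two more only if the job needs it, and the job is handed in when it is done.

Besides the shell and the picture viewer there is one more tool, called after "Call:" by a JSON object that holds its "api" and its "payload", one argument or row to a line. drive_tool: Moves the arm, as the interface text tells. Its arguments: {"type":"object","properties":{"moves":{"type":"array","items":{"type":"array","items":{"type":"number"}}},"grip_force":{"type":"number"}},"required":["moves"]}

```bash
mkdir -p pics; cat > h.py <<'E'
import numpy as np, cv2
from scipy.spatial.transform import Rotation as R
from plant import ctrl
def rot(q): return R.from_quat([q[1],q[2],q[3],q[0]]).as_matrix()
def cloud(d,p):
    K=np.array(p["mtx"]); v,u=np.mgrid[:d.shape[0],:d.shape[1]]
    c=np.stack([(u-K[0,2])/K[0,0]*d,(v-K[1,2])/K[1,1]*d,d],-1)
    w=c@rot(p["orientation"]).T+np.array(p["eye"]); w[d==0]=np.nan; return w
def show(name,im): cv2.imwrite("pics/"+name,im[:,:,::-1])
E
python3 - <<'E'
from h import *
print({k:np.round(v,3) for k,v in ctrl.read_state().items()}, ctrl.hold_point_z)
for n in ["top","scene"]:
    im,d=ctrl.capture(n);p=ctrl.camera_params(n);show(n+".png",im);np.savez(n,im=im,w=cloud(d,p));print(n,p)
E
```

```text
{'t': np.float64(0.0), 'qpos': array([ 1.052,  0.308,  1.508, -0.   ,  1.328, -0.073]), 'dq': array([-0.   ,  0.   ,  0.001, -0.001,  0.001,  0.   ]), 'joint_efforts': array([-0.0000e+00, -4.5753e+01, -2.5191e+01, -0.0000e+00,  1.3000e-02,
       -0.0000e+00]), 'tool_pos': array([0.247, 0.518, 0.23 ]), 'ee_rot': array([-0.   ,  0.221,  0.975, -0.001]), 'force': array([-0.485, -0.262, -0.81 ]), 'torque': array([ 0.008,  0.001, -0.021]), 'grip_width': np.float64(1.001)} -0.0187
top {'mtx': array([[430.35910182,   0.        , 316.56029527],
       [  0.        , 430.35910182, 197.18245363],
       [  0.        ,   0.        ,   1.        ]]), 'eye': array([ 0.29291865, -0.03379064,  1.60164961]), 'orientation': array([ 0.06167579, -0.69642576,  0.71321771, -0.05007749])}
scene {'mtx': array([[384.8989354 ,   0.        , 311.11706539],
       [  0.        , 384.8989354 , 202.27008286],
       [  0.        ,   0.        ,   1.        ]]), 'eye': array([ 1.32295018, -0.2162782 ,  0.99842087]), 'orientation': array([-0.27679172,  0.73877618,  0.57483674, -0.21716083])}
```

View pics/top.png

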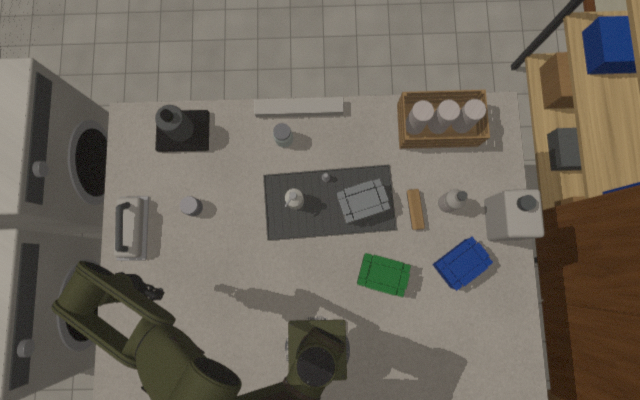

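View pics/scene.png

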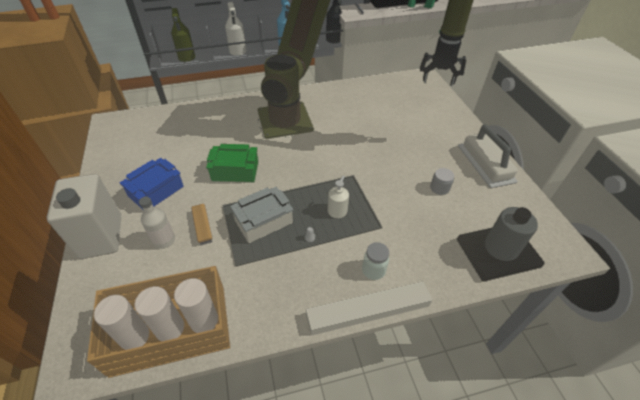

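The top view shows three tub shapes: off-white/grey in the tray's right half (364,201), green (385,274) and blue (463,263). The off-white one standing in the tray is the one meant. The dispenser is at (294,199) and the nozzle at (326,177).

```bash
python3 - <<'E'
from h import *
for n,(x0,x1,y0,y1) in {"top":(325,400,170,230),"scene":(215,305,180,250)}.items():
    f=np.load(n+".npz");im=f["im"];w=f["w"][y0:y1,x0:x1]
    m=(w[...,2]>.062)&(w[...,2]<.105)
    k,l,s,_=cv2.connectedComponentsWithStats(m.astype(np.uint8)); i=1+np.argmax(s[1:,4]); m=l==i
    P=w[m]; r=cv2.minAreaRect((P[:,:2]*1000).astype(np.float32)); print(n,m.sum(),r,np.percentile(P[:,2],[5,25,50,75,95]))
    top=P[P[:,2]>.083]; print(cv2.minAreaRect((top[:,:2]*1000).astype(np.float32)))
f=np.load("top.npz")
c=f["im"][150:250,255:435]; show("crop.png",cv2.resize(c,None,fx=4.4,fy=4.4,interpolation=cv2.INTER_CUBIC))
w=f["w"]
for nm,u,v in [("disp",294,199),("noz",326,177),("brush",416,210),("refill",460,198)]: print(nm,w[v,u])
E
```

```text
top 1529 ((520.5430297851562, -177.00259399414062), (118.05919647216797, 168.42068481445312), 16.540306091308594) [0.07169772 0.07598125 0.08056841 0.08686405 0.09124956]
((520.548095703125, -177.011474609375), (118.06084442138672, 168.39231872558594), 16.531152725219727)
scene 1699 ((523.856201171875, -177.47244262695312), (124.74092864990234, 168.9662322998047), 17.806428909301758) [0.07254448 0.07783004 0.08092425 0.08834214 0.09086932]
((522.7353515625, -178.13858032226562), (122.09639739990234, 168.84544372558594), 17.25301170349121)
disp [0.52612035 0.06715586 0.11396636]
noz [ 0.61562665 -0.04746309  0.04720651]
brush [ 0.48700331 -0.37380083  0.03157206]
refill [ 0.50393977 -0.48691129  0.18850541]
```

View pics/crop.png

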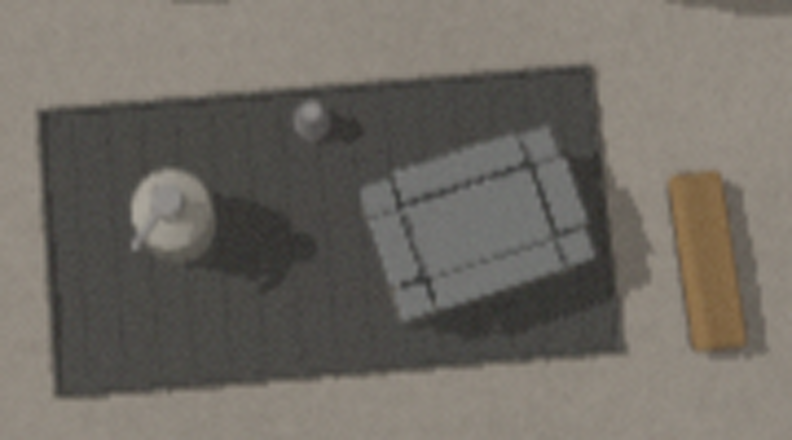

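The crop confirms it: the grey-white tub has a centre panel and four rim strips, and its footprint matches at about 118 x 168 mm. It is centred near (0.521, -0.177), yawed about +16.5°. Next I turn the tool to the tub's axes, shut the fingers and go above it.

Call:
{"api": "drive_tool", "payload": {
  "moves": [
    [0, 0, 0, 0, 0, 9.6, 0],
    [0, 0, 0, 0, 0, 9.6, 0],
    [0, 0, 0, 0, 0, 9.6, 0],
    [0, 0, 0, 0, 0, 9.6, 0],
    [0, 0, 0, 0, 0, 9.6, 0],
    [-5, 0.43, 0, 0, 0, 0, 0],
    [-5, 0.43, 0, 0, 0, 0, 0],
    [-5, 0.43, 0, 0, 0, 0, 0],
    [-5, 0.43, 0, 0, 0, 0, 0],
    [-5, 0.43, 0, 0, 0, 0, 0],
    [-5, 0.43, 0, 0, 0, 0, 0],
    [-5, 0.43, 0, 0, 0, 0, 0],
    [-5, 0.43, 0, 0, 0, 0, 0],
    [-5, 0.43, 0, 0, 0, 0, 0],
    [-5, 0.43, 0, 0, 0, 0, 0],
    [-5, 0.43, 0, 0, 0, 0, 0],
    [-5, 0.43, 0, 0, 0, 0, 0],
    [-5, 0.43, 0, 0, 0, 0, 0],
    [-5, 0.43, 0, 0, 0, 0, 0],
    [-4.5, 0.43, 0, 0, 0, 0, 0]
  ]
}}

```text
t: 2.6
tool_pos: [0.5212, -0.1786, 0.2309]
ee_rot: [-0.0, 0.599, 0.801, -0.0]
force: [-0.6, 0.1, -1.1]
grip_width: 0.001
```

```bash
cat > look.py <<'E'
from h import *
import sys
s=ctrl.read_state(); print("t",s["t"],"tcp",s["tool_pos"].round(4),"F",s["force"].round(1))
T=rot(s["ee_rot"]); print("tool x,y,z",T.T.round(3).tolist())
p=ctrl.camera_params("wrist"); im,d=ctrl.capture("wrist"); w=cloud(d,p); show(sys.argv[1],im); np.savez("wrist",im=im,w=w)
m=((w[...,2]>.066)&(w[...,2]<.1)&(np.hypot(w[...,0]-.521,w[...,1]+.177)<.13)).astype(np.uint8)
k,l,st,_=cv2.connectedComponentsWithStats(m); m=l==1+np.argmax(st[1:,4])
P=w[m]; print(m.sum(),cv2.minAreaRect((P[:,:2]*1000).astype(np.float32)),np.percentile(P[:,2],[5,50,95]))
E
python3 look.py w1.png
```

```text
t 2.6 tcp [ 0.5212 -0.1786  0.2309] F [-0.6  0.1 -1.1]
tool x,y,z [[-0.284, 0.959, 0.001], [0.959, 0.284, -0.0], [-0.001, 0.0, -1.0]]
17951 ((521.3939819335938, -176.21966552734375), (118.22000885009766, 166.6554718017578), 16.711368560791016) [0.07359198 0.07870168 0.08886919]
```

View pics/w1.png

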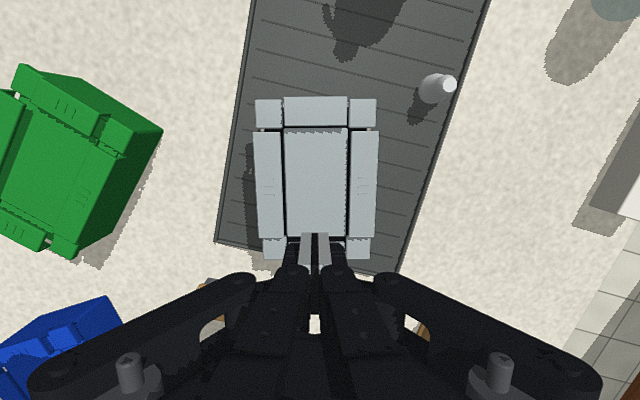

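The wrist view shows the tub upright, with its rim strips raised around the panel: left at about (316,110), front (268,185), back (363,185), right hidden by the fingers. It refines the centre to (0.5213, -0.1765), yaw 16.6°, which matches the earlier estimates. I'll press the front section first.

Call:
{"api": "drive_tool", "payload": {
  "moves": [
    [0.2, -4.55, 0, 0, 0, 0, 0],
    [0, 0, 5, 0, 0, 0, 0],
    [0, 0, 5, 0, 0, 0, 0],
    [0, 0, 3, 0, 0, 0, 0],
    [0, 0, 1, 0, 0, 0, 0],
    [0, 0, 0, 0, 0, 0, 0],
    [0, 0, 0.2, 0, 0, 0, 0],
    [0, 0, 0.2, 0, 0, 0, 0],
    [0, 0, 0.2, 0, 0, 0, 0]
  ]
}}

```text
t: 3.78
tool_pos: [0.4778, -0.1883, 0.0866]
ee_rot: [0.001, 0.598, 0.801, 0.0]
force: [-0.1, 0.5, 4.7]
grip_width: 0.002
```

Call:
{"api": "drive_tool", "payload": {
  "moves": [
    [0, 0, 0.2, 0, 0, 0, 0],
    [0, 0, 0.2, 0, 0, 0, 0],
    [0, 0, 0, 0, 0, 0, 0]
  ]
}}

```text
t: 4.15
tool_pos: [0.4767, -0.1878, 0.0811]
ee_rot: [-0.0, 0.598, 0.801, -0.0]
force: [0.7, -0.5, 0.7]
grip_width: -0.003
```

The front force rose and then fell away through the travel, so it clicked. Now the right section, then the left and the back.

Call:
{"api": "drive_tool", "payload": {
  "moves": [
    [0, 0, -3, 0, 0, 0, 0],
    [-3.55, 2.3, 0, 0, 0, 0, 0],
    [-3.55, 2.3, 0, 0, 0, 0, 0],
    [0, 0, 2, 0, 0, 0, 0],
    [0, 0, 0, 0, 0, 0, 0],
    [0, 0, 0.2, 0, 0, 0, 0],
    [0, 0, 0.2, 0, 0, 0, 0],
    [0, 0, 0.2, 0, 0, 0, 0],
    [0, 0, 0.2, 0, 0, 0, 0],
    [0, 0, 0.2, 0, 0, 0, 0],
    [0, 0, 0, 0, 0, 0, 0]
  ]
}}

```text
t: 5.52
tool_pos: [0.5411, -0.2429, 0.0811]
ee_rot: [-0.0, 0.598, 0.801, 0.0]
force: [0.1, -0.5, 0.1]
grip_width: 0.001
```

Call:
{"api": "drive_tool", "payload": {
  "moves": [
    [0, 0, -3, 0, 0, 0, 0],
    [4.7, 0, 0, 0, 0, 0, 0],
    [4.7, 0, 0, 0, 0, 0, 0],
    [4.8, 0, 0, 0, 0, 0, 0],
    [0, 0, 2, 0, 0, 0, 0],
    [0, 0, 0, 0, 0, 0, 0],
    [0, 0, 0.2, 0, 0, 0, 0],
    [0, 0, 0.2, 0, 0, 0, 0],
    [0, 0, 0.2, 0, 0, 0, 0],
    [0, 0, 0.2, 0, 0, 0, 0],
    [0, 0, 0.2, 0, 0, 0, 0],
    [0, 0, 0, 0, 0, 0, 0]
  ]
}}

```text
t: 7.02
tool_pos: [0.5007, -0.1068, 0.0811]
ee_rot: [-0.0, 0.598, 0.801, -0.0]
force: [0.3, -0.2, 1.2]
grip_width: 0.001
```

Call:
{"api": "drive_tool", "payload": {
  "moves": [
    [0, 0, -3, 0, 0, 0, 0],
    [-3.55, 2.3, 0, 0, 0, 0, 0],
    [-3.55, 2.3, 0, 0, 0, 0, 0],
    [0, 0, 2, 0, 0, 0, 0],
    [0, 0, 0, 0, 0, 0, 0],
    [0, 0, 0.2, 0, 0, 0, 0],
    [0, 0, 0.2, 0, 0, 0, 0],
    [0, 0, 0.2, 0, 0, 0, 0],
    [0, 0, 0.2, 0, 0, 0, 0],
    [0, 0, 0.2, 0, 0, 0, 0],
    [0, 0, 0, 0, 0, 0, 0]
  ]
}}

```text
t: 8.4
tool_pos: [0.5651, -0.1617, 0.0811]
ee_rot: [-0.0, 0.598, 0.801, 0.0]
force: [-0.2, -0.1, 0.3]
grip_width: 0.001
```

Call:
{"api": "drive_tool", "payload": {
  "moves": [
    [0, 0, -5, 0, 0, 0, 0],
    [0, 0, -5, 0, 0, 0, 0],
    [-5, -4.6, -5, 0, 0, 0, 0],
    [-5, 0, 0, 0, 0, 0, 0],
    [-3, 0, 0, 0, 0, 0, 0],
    [0, 0, 0, 0, 0, 0, 0]
  ]
}}

```text
t: 9.15
tool_pos: [0.566, -0.286, 0.2181]
ee_rot: [0.0, 0.599, 0.801, -0.0]
force: [0.5, -0.2, -0.9]
grip_width: -0.001
```

```bash
cat >> look.py <<'E'
c=np.array([.5213,-.1765]); a=np.radians(16.6); X=np.array([np.cos(a),np.sin(a)]); Y=np.array([-X[1],X[0]])
q=(w[...,:2]-c)*1000; tx=q@X; ty=q@Y
for n,(x,y,hx,hy) in dict(panel=(0,0,20,40),front=(-46,0,7,35),back=(46,0,7,35),left=(0,71,20,7),right=(0,-71,20,7)).items():
    z=w[...,2][(abs(tx-x)<hx)&(abs(ty-y)<hy)]; print(n,z.size,np.nanmedian(z).round(4) if z.size else None)
E
python3 look.py w2.png
```

```text
t 9.15 tcp [ 0.566  -0.286   0.2181] F [ 0.5 -0.2 -0.9]
tool x,y,z [[-0.282, 0.959, -0.001], [0.959, 0.282, 0.0], [0.0, -0.001, -1.0]]
20536 ((527.0401000976562, -195.6474609375), (118.26742553710938, 128.4707489013672), 16.846952438354492) [0.07579509 0.07884073 0.08188112]
panel 4690 0.078
front 1466 0.081
back 1469 0.081
left 0 None
right 650 0.0811
```

View pics/w2.png

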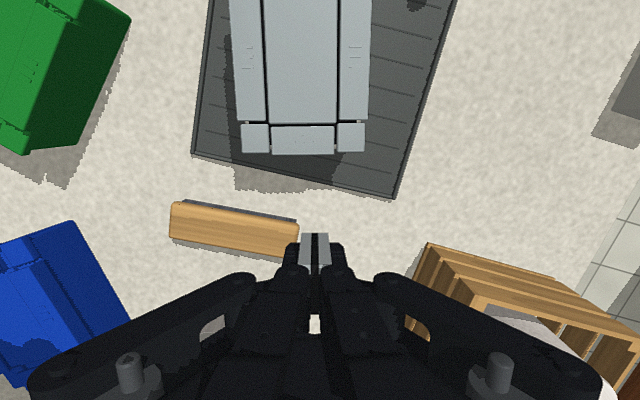

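The wrist view shows front, back and right flush, at 81.0–81.1 mm with the panel at 78.0. The left section is cut off at the top of the picture, so I'll shift back and rise for a final check.

Call:
{"api": "drive_tool", "payload": {
  "moves": [
    [0, 0, -3, 0, 0, 0, 0],
    [3, 0, -2, 0, 0, 0, 0],
    [3, 0, 0, 0, 0, 0, 0],
    [0, 0, 0, 0, 0, 0, 0]
  ]
}}

```text
t: 9.7
tool_pos: [0.5474, -0.2228, 0.2687]
ee_rot: [-0.001, 0.597, 0.802, 0.0]
force: [-0.2, -0.5, 0.0]
grip_width: 0.001
```

```bash
python3 look.py w3.png
```

```text
t 9.7 tcp [ 0.5474 -0.2228  0.2687] F [-0.2 -0.5  0. ]
tool x,y,z [[-0.287, 0.958, 0.002], [0.958, 0.287, -0.0], [-0.001, 0.001, -1.0]]
17032 ((521.5764770507812, -176.69839477539062), (118.06765747070312, 168.07525634765625), 16.85293960571289) [0.07389532 0.07885659 0.08186547]
panel 16136 0.3483
front 874 0.0811
back 876 0.081
left 598 0.081
right 425 0.081
```

View pics/w3.png

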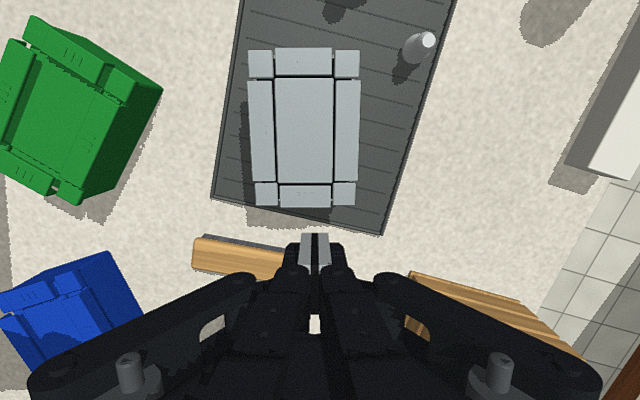

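All four sections read 81 mm (shut), and the tub is unmoved at (0.5216, -0.1767), 16.85°. The fingers are 19 cm above it. The "panel" median of 0.348 is just gripper pixels that project into that box from nearer the camera. I'm handing it in.

```bash
python3 -c "
from plant import ctrl
print(ctrl.finish_job())"
```

```text
the job is handed in; nothing more can be done
None
```

All four rim sections of the off-white tub's lid are pressed down and clicked shut. I pressed them with the shut fingertips in the order front, right, left, back, and handed the job in after about 10 s of robot time.

- **Sections:** in the last wrist view all four tops measured 81 mm above the table (77 mm plus the 4 mm tray floor), which is the shut height. The force had dropped to 1–2 N at the end of each press. The highest reading at the end of any move was about 5 N.
- **Tub:** it stayed put, with its centre within 1 mm and its turn within 0.3° of where they were before pressing.
- **Finish:** the arm stopped with the fingers about 19 cm above the lid, touching nothing.
- **Odd reading:** the final centre-panel height came out as 0.348 m because gripper pixels fell in that window. The view before it gave 78 mm, as expected.
- **Not re-checked:** I did not measure the bystanders again afterwards; the tool stayed well clear of them throughout.

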